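# Slide the battery cover onto a work lamp until it clicks

### The arm

A 6-joint arm with a two-finger parallel gripper is mounted at the origin on the work surface. World frame = base frame: x ahead of the robot, y to its left, z up, the work surface at z = 0. Lengths are in mm, angles in rad, forces in N, time in s.
With the tool pointing down it reaches from about 350 to 925 mm from the base axis. Payload 6.4 kg.
Tool frame: the origin (TCP) lies midway between the tips of the shut fingers; the grasp point (between the pads) lies 19 mm behind it; z points along the fingers, y is the line along which they close (so a half turn about z gives the same grasp; the last joint's range is limited). The gripper opens to 85 mm and grips with 20 to 120 N. Pads are 22 mm wide; open, the fingers measure 114 mm over their backs; the gripper's body (76 mm by 85 mm) begins 54 mm behind the grasp point. The pads swing forward as they close: fully open they stand 13 mm farther back than shut.
Start: joints at [1.126, 0.245, 1.558, -0, 1.339, -0.174], TCP at [173.873, 626.324, 231.29] pointing down, gripper open.
Joint ranges: [-3.13, 3.13], [-1.02, 2.26], [0.13, 2.54], [-0.95, 4.09], [0.21, 2.88], [-2.74, 2.74]. Speed limits (rad/s): [2.57, 2.57, 3.14, 3.14, 3.14, 3.14].

### API

Orientations are given as a unit quaternion [w, x, y, z].
In Python, from cell import arm, viewer gives the robot as it stands. The module is installed in compiled form; this text tells all that it offers.
- The arm moves only by the tool step_arm, never from a script. Its argument "increments" is text: rows parted by semicolons, each of 7 numbers parted by spaces: the shift along the tool's x, y, z in cm, then the turn, a rotation vector about the tool's x, y, z in degrees, then the opening in per cent of the stroke, from 0 (shut) to 100 (fully open). A call has 1 to 12 rows; each row shifts and turns the commanded pose from where the row before left it, along the tool's axes as they then stand; what a row does not reach is not made up. A row lasts 1/10 s, in which the tool goes at most 50 mm and 8.59 degrees, less where a joint would pass 70% of its speed; a pose out of reach is approached as far as the arm can. A call is refused whole if a number of a shift passes 5 or a number of a turn 8.59, either way. A call with a gripper value outside its range is refused whole. The fingers move at their own pace and stop on an object; "grip_force" is the grip in N (left out, the last holds). Time passes only in rows, so rows that do not move let the fingers close. It gives the time, the measured TCP pose, the force, the opening and the grip force at its end, in the units of the state.
- arm.get_state(): the state, without advancing time (a new reading comes with each control period).
- viewer.get_image(name): name is "scene" or "side" or "wrist"; returns (picture, depth): 420x560x3 uint8, red, green, blue; 420x560 float32, mm along the optical axis (not along the pixel's ray), 0 where there is no reading.
- viewer.camera_model(name): a dict with "camera_matrix" (3x3 intrinsics, pixels), "distortion" ([k1, k2, p1, p2, k3] as OpenCV has them; the pictures are not rectified), "R" (3x3) and "t" (3): a world point X has camera coordinates R X + t; the wrist camera has in their place "mount" (4x4, takes a point from camera to tool coordinates, whose origin is the TCP and whose axes are the flange's). Camera axes: x right, y down, z forward; pixel columns grow to the right and rows downward; lengths in mm; the calibration is good to about 2 mm. A picture is of the moment at which its call begins: read the wrist's pose just before it. camera_model takes no time and is no camera call.
- arm.close_job(): hands the job in; it is judged then, once.
The state is a dict: "clock": time; "qpos": joint angles; "joint_velocities": joint speeds; "joint_torque": joint torques, N m; "ee_pos": TCP position; "eef_rot": TCP orientation; "ft_force": force on the tool from outside, world axes, zero at the start; "torque": the same for the moment, N m; "gripper_width": finger opening in mm; "grip_force": force on a finger pad.
Only numpy, scipy, OpenCV 4.12 (cv2) and the standard library are available. Lean on these libraries where they do the work, as an engineer would, in place of code of your own. Each camera call takes 0.05 s, during which the arm holds its last target. There are 200 camera calls.

### The job

Fit the loose battery cover to the work lamp on the counter: lay it flat on the lamp's open deck with its tab towards the lamp head, then slide it along under the side lips until the tab clicks over the catch and the cover stays shut when you let go. Push firmly but feel for the click and the stop and never force it (stop pushing at about 12 newtons), and leave the other goods on the counter where they are.

Things in the scene. Friction and masses are not known exactly. Their poses are not given: they have to be found in the camera images.
- lamp: cordless work lamp, screwed to the counter: grey housing 210 (x -110 to 100) x 92 mm, black lamp head (30 x 96 x 56 mm tall) at its +x end. Origin: on the counter, on its centre line; x is the way the cover slides shut, z up. Level deck 40 mm above the counter, open from x = -110 to -20 mm, then two runners at the same height (|y| 22 to 46) beside the battery bay
- lamp_rails (a point): start of the rails, on the lamp's centre line at deck height (lamp x 0, z 40; axes as the lamp). From here to lamp x 62: side walls, inner faces at y +-34 (2 mm free beside the cover each side), with inward lips, underside 10 mm and top 14 mm over the deck, lip edges at |y| 26. The 20 mm before it are a funnel: walls flare out, lips rise
- lamp_catch (a point): middle place of the steel catch (lamp x 77, z 40): ledge 4 mm high, ramp on its near side, with two ejector pins and rubber stops on one slotted plate, which may really be fixed up to 10 mm nearer or farther along x: feel for it. Plate in the middle: cover latched with cover_grip at lamp x 21 to 23 mm. Pins start 34 mm before home and reach 4 to 5 N
- cover_grip (a point): centre of the grip bar of the loose battery cover (grey plastic, about 110 g): plate 80 (x) x 64 (y) x 8 mm; upright bar in its middle 14 (x) x 28 (y) mm, top 46 mm above the underside. This point is 27 mm above the underside, so 67 mm over the counter when on the deck; x points to the nose. A sprung tab 14 mm wide with a hook sticks out 20 mm past the nose. Starts flat, right side up, on the counter
- tab (a joint): how far the cover's tab is bent up, rad: 0 at rest, about 0.2 on top of the ledge, near 0 again once clicked down behind it. Riding over takes a push of about 6 to 9 N in all; then the push drops and 2 mm later the rubber stops bring a steep rise (20 N per mm). Let go before the click, the pins push the cover back out 20 mm or more
- screwdriver: screwdriver lying between the two work places, 190 mm long; a bystander. Origin: its handle axis on the counter
- padlock: brass padlock standing at the far side of the counter, 44 x 22 x 64 mm; a bystander. Origin: centre of its underside
- sealant: standing white sealant tube, 48 mm thick, 240 mm tall; a bystander. Origin: centre of its underside
- sealant2: standing blue sealant tube, 48 mm thick, 240 mm tall; a bystander. Origin: centre of its underside
- filler: filler can, 90 mm across, 110 mm tall; a bystander. Origin: centre of its underside
- tape: tape measure, 68 x 32 x 62 mm; a bystander. Origin: centre of its underside
Things that resemble listed ones, but are neither listed nor needed, are in the scene too. There is more than one size of the part that bears cover_grip; the job needs the largest.

How it is judged (in metres and radians):
On the way:
1. the cover lies flat and straight on the lamp's deck or runners, not yet pushed home (x of cover_grip in the frame of lamp between -0.08 and -0.015 m and y of cover_grip in the frame of lamp between -0.005 and 0.005 m and z of cover_grip in the frame of lamp between 0.063 and 0.072 m and angle between the x axis of cover_grip and the x axis of lamp, either way round below 0.09 rad), for 0.1 s.
At the end, for the whole second after the job is handed in: Cover flat in the rails (grip centre within 5 mm of the lamp's centre line, 63 to 72 mm above the counter, turned under 0.09 rad), latched (grip centre at lamp x 8.5 to 36.5 mm; an unlatched cover is pushed back further out), tab sprung back (under 0.07 rad), at rest (x of cover_grip in the frame of lamp between 0.0085 and 0.0365 m and y of cover_grip in the frame of lamp between -0.005 and 0.005 m and z of cover_grip in the frame of lamp between 0.063 and 0.072 m and angle between the x axis of cover_grip and the x axis of lamp, either way round below 0.09 rad and value of joint tab below 0.07 rad and linear speed of cover below 0.02 m/s); the robot touches nothing.
It fails at once if the cover is forced: more than 25 N between the cover and the lamp once it is in the rails (contact force between cover and lamp above 25 N and x of cover_grip in the frame of lamp above -0.03 m).
It fails at once if a bystander on the counter is shifted by more than 30 mm (distance of any of screwdriver, padlock, sealant, sealant2, filler, tape from where it was at the start of the episode above 0.03 m).
It also fails if it takes over 48 s, if anything falls off the work surface, if the arm or the gripper's body presses on something with over 40 N, if the wrist force passes 120 N, or if a joint passes its speed limit or range.

## Working session

There is one attempt and no reset: what is moved stays moved. The work goes in short steps, Python scripts to look and compute and a tool call to move; the robot and the scene stay as the last step left them, time stands still between calls to the robot, and variables do not carry over. Pictures are saved under pics/ and viewed, at most 10 in all, crops included, and the job is handed in when it is done.

Besides the shell and the picture viewer there is one more tool, called after "Request:" in YAML: its name, and indented under it one key for each argument. step_arm: Moves the arm, as the interface text tells. Its arguments: {"type":"object","properties":{"increments":{"type":"string"},"grip_force":{"type":"number"}},"required":["increments"]}

```bash
mkdir -p pics; cat > h.py <<'E'
import numpy as np, cv2
from scipy.spatial.transform import Rotation as Ro
from cell import arm, viewer
def grab(name):
    s=arm.get_state(); im,d=viewer.get_image(name); m=viewer.camera_model(name)
    K=np.array(m["camera_matrix"]);D=np.array(m["distortion"])
    if name=="wrist":
        M=np.array(m["mount"]);T=np.eye(4);q=s["eef_rot"]
        T[:3,:3]=Ro.from_quat([q[1],q[2],q[3],q[0]]).as_matrix();T[:3,3]=s["ee_pos"];T=T@M
    else:
        R=np.array(m["R"]);T=np.eye(4);T[:3,:3]=R.T;T[:3,3]=-R.T@np.array(m["t"])
    return im,d,K,D,T
def cloud(d,K,D,T):
    h,w=d.shape;v,u=np.mgrid[:h,:w]
    p=cv2.undistortPoints(np.stack([u,v],-1).reshape(-1,1,2).astype(np.float64),K,D).reshape(h,w,2)
    P=np.dstack([p*d[...,None],d]); W=P@T[:3,:3].T+T[:3,3]; W[d<=0]=np.nan
    return W
def save(n,im): cv2.imwrite(n,cv2.cvtColor(im,cv2.COLOR_RGB2BGR))
E
python3 - <<'E'
from h import *
a=[]
for n in ["scene","side"]:
    im,d,K,D,T=grab(n); save(f"pics/{n}0.png",im); np.savez(f"{n}0.npz",im=im,W=cloud(d,K,D,T)); print(n,T[:3,3],T[:3,2])
m=viewer.camera_model("wrist");print(m["mount"],arm.get_state())
E
```

```text
scene [1583.58364795 -369.52721812  950.95484658] [-0.71605889  0.26684217 -0.6450232 ]
side [ 158.78909656 -824.28036036  683.05718487] [ 0.40168104  0.73332901 -0.54852612]
[[ 5.35702886e-05 -9.55578538e-01 -2.94736584e-01  7.58033249e+01]
 [ 9.99999561e-01 -2.24591060e-04  9.09913043e-04  4.08047654e-01]
 [-9.35688577e-04 -2.94736504e-01  9.55578107e-01 -1.43161677e+02]
 [ 0.00000000e+00  0.00000000e+00  0.00000000e+00  1.00000000e+00]] {'clock': 0.1, 'qpos': array([ 1.12588512e+00,  2.45728100e-01,  1.55891246e+00,  5.11162995e-06,
        1.33869772e+00, -1.74067453e-01]), 'joint_velocities': array([ 9.05144045e-04, -1.27256520e-03, -3.02531483e-03,  3.48764585e-04,
       -5.51092867e-04,  2.60102140e-05]), 'joint_torque': array([-1.87826322e-05, -4.30670393e+01, -3.27128899e+01, -1.08577153e-04,
        2.81942011e-03,  1.38464046e-06]), 'ee_pos': array([173.65471789, 625.84673758, 230.2898993 ]), 'eef_rot': array([-2.68202807e-04,  1.35008872e-01,  9.90844005e-01, -8.30586173e-04]), 'ft_force': array([-0.69817403, -0.57405638, -0.12802835]), 'torque': array([0.01846945, 0.01456893, 0.01761492]), 'grip_force': 0.0, 'gripper_width': 85.33745748281927}
```

View pics/scene0.png

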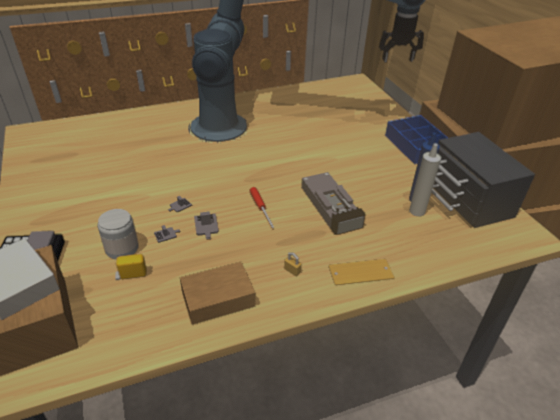

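View pics/side0.png

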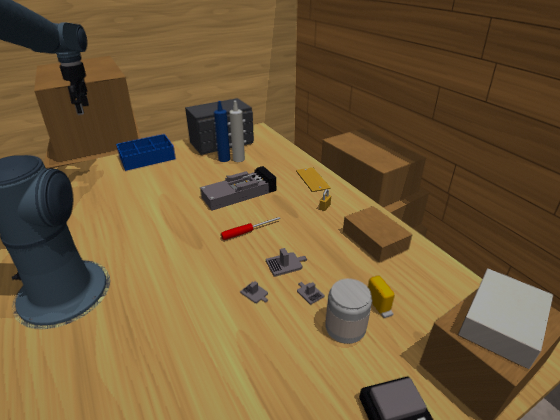

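The scene view shows three covers at (180,204), (165,235) and (206,223). In the side view they are at (254,291), (311,292) and (285,262). The one at scene (206,223) / side (285,262) looks largest. The lamp is at scene (333,202), with its head at (348,220). I'll confirm with a crop and measure.

```bash
python3 - <<'E'
from h import *
a=np.load("scene0.npz");b=np.load("side0.npz")
c1=cv2.resize(a["im"][170:250,140:260],(600,400),interpolation=3)
save("pics/crop1.png",c1)
def patch(W,u0,u1,v0,v1,zlo,zhi):
    P=W[v0:v1,u0:u1].reshape(-1,3);P=P[np.isfinite(P[:,0])];P=P[(P[:,2]>zlo)&(P[:,2]<zhi)];return P
def rect(P): 
    (c,s,an)=cv2.minAreaRect(P[:,:2].astype(np.float32)); return np.round(c,1),np.round(s,1),round(an,1),len(P)
for n,W,bx in [("scene",a["W"],[(190,222,208,242),(165,195,193,213),(150,182,224,243)]),("side",b["W"],[(262,310,246,278),(238,270,280,304),(295,326,280,306)])]:
    for q in bx:
        print(n,q,"plate",rect(patch(W,*q,4,13)),"top",[ (z0,rect(P)) for z0 in (20,38) if len(P:=patch(W,*q,z0,60))>3], "zmax",np.nanmax(W[q[2]:q[3],q[0]:q[1],2]))
for n,W,q in [("scene",a["W"],(298,368,168,235)),("side",b["W"],(198,282,162,210))]:
    print(n,"deck",rect(patch(W,*q,34,45)),"all",rect(patch(W,*q,20,80)),"head",rect(patch(W,*q,57.5,70)),"lips", rect(patch(W,*q,50,56)))
    P=patch(W,*q,57,70)
    print(np.median(P,0), np.median(patch(W,*q,30,48),0))
E
```

```text
scene (190, 222, 208, 242) plate (array([ 547.7, -183.1]), array([ 63.5, 106.6]), 81.7, 269) top [(20, (array([ 534.6, -181.4]), array([27.9, 22.9]), 83.7, 93)), (38, (array([ 535.5, -181.5]), array([26.4, 18.6]), 78.4, 44))] zmax 46.481448021488404
scene (165, 195, 193, 213) plate (array([ 429.5, -238.1]), array([39.7, 65.2]), 27.5, 52) top [(20, (array([ 422.9, -232.8]), array([26. , 10.5]), 19.8, 23))] zmax 32.073282201775555
scene (150, 182, 224, 243) plate (array([ 538.8, -299.1]), array([61.5, 45.5]), 85.2, 74) top [(20, (array([ 540. , -300.8]), array([20.4,  9.1]), 0.8, 24))] zmax 31.87069259447287
side (262, 310, 246, 278) plate (array([ 541.8, -181.8]), array([ 66.8, 101.7]), 81.6, 472) top [(20, (array([ 531.7, -180. ]), array([32.6, 15.6]), 85.0, 104)), (38, (array([ 531.2, -179.9]), array([32.6, 14.6]), 83.8, 55))] zmax 46.79349771766351
side (238, 270, 280, 304) plate (array([ 419.1, -237.5]), array([41.6, 64.5]), 22.8, 97) top [(20, (array([ 418.8, -232.4]), array([20.4, 11.5]), 19.3, 47))] zmax 31.020711345447694
side (295, 326, 280, 306) plate (array([ 534.4, -299.5]), array([43.5, 57.6]), 4.9, 100) top [(20, (array([ 534.8, -301.6]), array([18. , 10.7]), 8.2, 43))] zmax 30.629065910282748
scene deck (array([577.9, 199.5]), array([248.3,  95.4]), 1.0, 877) all (array([578.5, 200.1]), array([249.9,  97.5]), 0.8, 1912) head (array([627.4, 204.1]), array([134.8,  78.4]), 3.0, 9) lips (array([625.9, 200.8]), array([152.5,  94.9]), 0.4, 408)
[680.41359538 217.37304011  57.50840903] [568.93926904 198.5759841   37.50212069]
side deck (array([572., 201.]), array([239. ,  97.9]), 1.1, 792) all (array([573.3, 200.4]), array([243.6,  99.8]), 1.3, 1519) head (array([598.1, 174.2]), array([ 54.6, 127.8]), 63.6, 3) lips (array([621.8, 202.5]), array([ 97.6, 149.3]), 89.1, 275)
[558.07144359 170.23208001  57.2271236 ] [546.19979786 194.45076128  38.72582498]
```

View pics/crop1.png

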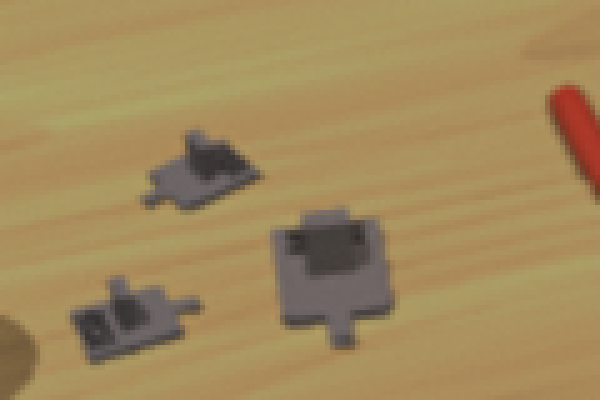

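The crop confirms it: the cover at scene (206,223) is the largest (about 64 mm wide, bar top 46 mm up), against bars only about 31 mm high on the other two. Its tab points to world +x, with yaw about −8°. The lamp's axis is close to +x.

```bash
cat > plan.py <<'E'
import sys; from h import *
# plan.py x y z yaw(tool y, deg) rows
x,y,z,yaw,n=map(float,sys.argv[1:6]);n=int(n)
s=arm.get_state();q=s["eef_rot"];R=Ro.from_quat([q[1],q[2],q[3],q[0]]).as_matrix();p=np.array(s["ee_pos"])
c,sn=np.cos(np.radians(yaw)),np.sin(np.radians(yaw))
G=np.column_stack([[-sn,c,0],[c,sn,0],[0,0,-1]])
rv=Ro.from_matrix(R.T@G).as_rotvec()/n
step=(np.array([x,y,z])-p)/n
out=[]
for i in range(n):
    loc=R.T@step/10; out.append(" ".join("%.2f"%v for v in [*loc,*np.degrees(rv)]))
    R=R@Ro.from_rotvec(rv).as_matrix()
print(p.round(1),"yaw",np.degrees(np.arctan2(*(Ro.from_quat([q[1],q[2],q[3],q[0]]).as_matrix()[1::-1,1]))).round(2));print(";\n".join(out))
E
python3 plan.py 533 -181 200 -8 20; python3 - <<'E'
from h import *
for n,q in (("scene",(412,440,145,215)),("side",(214,244,100,162))):
    W=np.load(n+"0.npz")["W"][q[2]:q[3],q[0]:q[1]].reshape(-1,3);W=W[W[:,2]>100];print(W.min(0),W.max(0))
E
```

```text
[173.7 625.8 230.3] yaw 74.48
-2.81 -3.41 0.16 -0.00 0.00 4.12;
-3.05 -3.20 0.16 -0.00 0.00 4.12;
-3.27 -2.97 0.16 -0.00 0.00 4.12;
-3.48 -2.72 0.16 -0.00 0.00 4.12;
-3.66 -2.47 0.15 -0.00 0.00 4.12;
-3.83 -2.20 0.15 -0.00 0.00 4.12;
-3.98 -1.92 0.15 -0.00 0.00 4.12;
-4.11 -1.63 0.15 -0.00 0.00 4.12;
-4.21 -1.33 0.15 -0.00 0.00 4.12;
-4.30 -1.02 0.15 -0.00 0.00 4.12;
-4.36 -0.71 0.15 -0.00 0.00 4.12;
-4.40 -0.39 0.15 -0.00 0.00 4.12;
-4.42 -0.08 0.15 -0.00 0.00 4.12;
-4.41 0.24 0.15 -0.00 0.00 4.12;
-4.38 0.56 0.15 -0.00 0.00 4.12;
-4.33 0.87 0.15 -0.00 0.00 4.12;
-4.26 1.18 0.15 -0.00 0.00 4.12;
-4.16 1.48 0.15 -0.00 0.00 4.12;
-4.04 1.78 0.15 -0.00 0.00 4.12;
-3.90 2.07 0.15 -0.00 0.00 4.12
[569.69629075 412.74561878 100.00255249] [709.10173892 556.0731681  238.97124102]
[602.47992578 411.77743998 100.4877715 ] [800.43408721 703.50393695 238.31883752]
```

```bash
python3 plan.py 560 235 280 20 12
```

```text
[173.7 625.8 230.3] yaw 74.48
-3.97 -2.28 -0.41 -0.01 0.00 4.54;
-4.14 -1.96 -0.41 -0.01 0.00 4.54;
-4.28 -1.62 -0.41 -0.01 0.00 4.54;
-4.40 -1.28 -0.41 -0.01 0.00 4.54;
-4.49 -0.93 -0.41 -0.01 0.00 4.54;
-4.54 -0.57 -0.41 -0.01 0.00 4.54;
-4.58 -0.21 -0.41 -0.01 0.00 4.54;
-4.58 0.16 -0.41 -0.01 0.00 4.54;
-4.55 0.52 -0.41 -0.01 0.00 4.54;
-4.49 0.88 -0.41 -0.01 0.00 4.54;
-4.41 1.23 -0.41 -0.01 0.00 4.54;
-4.30 1.58 -0.41 -0.01 0.00 4.54
```

Request:
step_arm:
  increments: "-4 -2.3 -0.4 0 0 4.5 100;-4.1 -2 -0.4 0 0 4.5 100;-4.3 -1.6 -0.4 0 0 4.5 100;-4.4 -1.3 -0.4 0 0 4.5 100;-4.5 -0.9 -0.4 0 0 4.5 100;-4.5 -0.6 -0.4 0 0 4.5 100;-4.6 -0.2 -0.4 0 0 4.5 100;-4.6 0.2 -0.4 0 0 4.5 100;-4.6 0.5 -0.4 0 0 4.5 100;-4.5 0.9 -0.4 0 0 4.5 100;-4.4 1.2 -0.4 0 0 4.5 100;-4.3 1.6 -0.4 0 0 4.5 100"

```text
clock: 1.3
ee_pos: [563.0, 234.5, 279.0]
eef_rot: [-0.0, 0.571, 0.821, -0.0]
ft_force: [0.6, 0.6, 0.5]
gripper_width: 85.9
grip_force: 0.0
```

Request:
step_arm:
  increments: "0 0 0 0 0 0 100;0 0 0 0 0 0 100"

```text
clock: 1.5
ee_pos: [562.5, 235.3, 278.7]
eef_rot: [-0.001, 0.571, 0.821, -0.0]
ft_force: [0.4, 0.2, -0.1]
gripper_width: 85.8
grip_force: 0.0
```

```bash
python3 - <<'E'
from h import *
im,d,K,D,T=grab("wrist");W=cloud(d,K,D,T);np.savez("w1.npz",im=im,W=W);save("pics/w1.png",im)
print(arm.get_state()["ee_pos"],T[:3,3],K[0])
E
python3 plan.py 533 -160 190 -8 10
```

```text
[561.77612111 236.10833449 278.62628847] [536.03339698 306.36198915 421.85477579] [295.39238867   0.         281.8257444 ]
[561.8 236.1 278.6] yaw 20.49
-3.61 -1.65 0.89 -0.01 -0.00 2.85;
-3.69 -1.47 0.89 -0.01 -0.00 2.85;
-3.76 -1.29 0.89 -0.01 -0.00 2.85;
-3.82 -1.10 0.89 -0.01 -0.00 2.85;
-3.87 -0.91 0.89 -0.01 -0.00 2.85;
-3.91 -0.72 0.89 -0.01 -0.00 2.85;
-3.94 -0.52 0.89 -0.01 -0.00 2.85;
-3.96 -0.33 0.89 -0.01 -0.00 2.85;
-3.97 -0.13 0.89 -0.01 -0.00 2.85;
-3.97 0.07 0.89 -0.01 -0.00 2.85
```

View pics/w1.png

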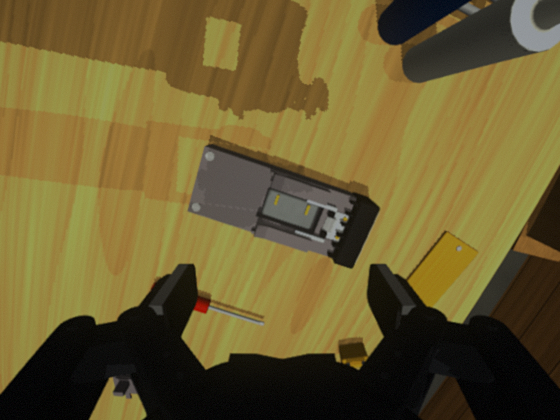

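The wrist view shows the whole lamp: deck end corners at (208,145) and (190,212), bay at (290,208), black head at (362,232), catch at (335,225). Next I'll measure the lamp and move to the cover.

```bash
python3 - <<'E'
from h import *
W=np.load("w1.npz")["W"][135:275,180:390].reshape(-1,3);W=W[np.isfinite(W[:,0])]
W=W[(abs(W[:,0]-575)<150)&(abs(W[:,1]-200)<70)]
for lo,hi in ((25,48),(36,44),(50,70),(48.5,55)):
    P=W[(W[:,2]>lo)&(W[:,2]<hi)];r=cv2.minAreaRect(P[:,:2].astype(np.float32));print(lo,hi,len(P),r,np.median(P[:,2]))
P=W[W[:,2]>20]; 
# side edges: fit y-min, y-max per x bin
xs=np.arange(465,690,10);lo=[];hi=[]
for x in xs:
    s=P[abs(P[:,0]-x)<5];lo.append(s[:,1].min());hi.append(s[:,1].max())
m=xs<650
print("edges",np.polyfit(xs[m]-566,np.array(lo)[m],1),np.polyfit(xs[m]-566,np.array(hi)[m],1),"x",np.percentile(P[:,0],[0.3,99.7]))
print(np.c_[xs,np.round(lo),np.round(hi)].tolist())
Hh=P[P[:,2]>48];print("lip/head x hist",np.histogram(Hh[:,0],np.arange(540,710,10)))
E
```

```text
25 48 8775 ((575.356201171875, 201.9823455810547), (243.65628051757812, 94.27015686035156), 1.9889222383499146) 40.166167399187884
36 44 6623 ((571.4133911132812, 201.80152893066406), (235.74766540527344, 94.16018676757812), 1.9789057970046997) 40.37668338581932
50 70 3290 ((620.9806518554688, 203.1925048828125), (152.095703125, 95.56364440917969), 1.4642754793167114) 55.139232817867224
48.5 55 1662 ((621.1737060546875, 203.20620727539062), (153.26345825195312, 95.56460571289062), 1.455865740776062) 54.00422379730696
edges [2.95754722e-02 1.56540647e+02] [4.99335504e-02 2.49512256e+02] x [454.95078074 696.34105773]
[[465.0, 154.0, 245.0], [475.0, 154.0, 245.0], [485.0, 154.0, 246.0], [495.0, 154.0, 246.0], [505.0, 154.0, 245.0], [515.0, 154.0, 246.0], [525.0, 155.0, 247.0], [535.0, 155.0, 248.0], [545.0, 155.0, 247.0], [555.0, 157.0, 248.0], [565.0, 158.0, 248.0], [575.0, 158.0, 248.0], [585.0, 158.0, 248.0], [595.0, 158.0, 262.0], [605.0, 159.0, 264.0], [615.0, 158.0, 249.0], [625.0, 158.0, 249.0], [635.0, 157.0, 250.0], [645.0, 158.0, 250.0], [655.0, 158.0, 250.0], [665.0, 157.0, 252.0], [675.0, 157.0, 253.0], [685.0, 157.0, 253.0]]
lip/head x hist (array([ 52, 217, 216, 216, 219, 305, 339, 225, 126,  25,   2,  78, 454,
       501, 496, 208]), array([540, 550, 560, 570, 580, 590, 600, 610, 620, 630, 640, 650, 660,
       670, 680, 690, 700]))
```

Request:
step_arm:
  increments: "-3.6 -1.6 0.9 0 0 2.8 100;-3.7 -1.5 0.9 0 0 2.8 100;-3.8 -1.3 0.9 0 0 2.8 100;-3.8 -1.1 0.9 0 0 2.8 100;-3.9 -0.9 0.9 0 0 2.9 100;-3.9 -0.7 0.9 0 0 2.9 100;-3.9 -0.5 0.9 0 0 2.9 100;-4 -0.3 0.9 0 0 2.9 100;-4 -0.1 0.9 0 0 2.9 100;-4 0 0.9 0 0 2.9 100;0 0 0 0 0 0 100;0 0 0 0 0 0 100"

```text
clock: 2.75
ee_pos: [534.1, -160.1, 188.9]
eef_rot: [-0.001, 0.755, 0.656, 0.0]
ft_force: [-0.1, -0.5, -0.0]
gripper_width: 85.6
grip_force: 0.0
```

```bash
python3 - <<'E'
from h import *
s=arm.get_state();im,d,K,D,T=grab("wrist");W=cloud(d,K,D,T);np.savez("w2.npz",im=im,W=W);save("pics/w2.png",im)
print(s["ee_pos"],s["eef_rot"],s["ft_force"])
W=W.reshape(-1,3);W=W[np.isfinite(W[:,0])];W=W[(abs(W[:,0]-540)<75)&(abs(W[:,1]+182)<55)]
for lo,hi in ((4,12),(15,60),(40,60)):
    P=W[(W[:,2]>lo)&(W[:,2]<hi)];print(lo,len(P),cv2.minAreaRect(P[:,:2].astype(np.float32)),P.mean(0))
E
```

```text
[ 534.1445757  -160.09854608  188.85338118] [-6.54874140e-04  7.55131801e-01  6.55572676e-01  1.96333748e-05] [-0.06094209 -0.46906229 -0.03872564]
4 3563 ((543.2872314453125, -181.582275390625), (64.8938980102539, 103.50741577148438), 81.60818481445312) [ 535.57296938 -177.99180185    8.39930014]
15 448 ((531.53759765625, -179.768798828125), (28.578800201416016, 13.73824691772461), 81.0201644897461) [ 532.2622423  -176.70520403   42.96096707]
40 370 ((531.4795532226562, -179.82833862304688), (28.546356201171875, 13.272820472717285), 82.24300384521484) [ 531.91726801 -178.92159367   46.18334094]
```

View pics/w2.png

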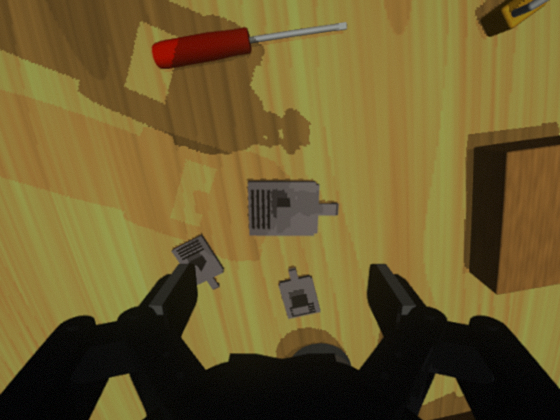

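Cover grip bar sits at (531.5, −180) mm, yaw −8.1°, matching the tool. Its tab is at pixel (328,209). Now descending and grasping across the bar's 14 mm.

Request:
step_arm:
  increments: "-0.7 0 3.5 0 0 0 100;-0.7 0 3.5 0 0 0 100;-0.6 0 3.5 0 0 0 100;0 0 3.5 0 0 0 100;0 0 3.4 0 0 0 60;0 0 0 0 0 0 30;0 0 0 0 0 0 0;0 0 0 0 0 0 0;0 0 0 0 0 0 0;0 0 0 0 0 0 0;0 0 0 0 0 0 0;0 0 0 0 0 0 0"
  grip_force: 50

```text
clock: 4.0
ee_pos: [533.7, -181.6, 18.0]
eef_rot: [0.002, 0.755, 0.655, 0.001]
ft_force: [1.2, 2.1, 7.0]
gripper_width: 12.9
grip_force: 50.0
```

Request:
step_arm:
  increments: "0 0 -2 0 0 0 0;0 0 -3.5 0 0 0 0;0 0 -3.5 0 0 0 0;0 0 -3 0 0 0 0;0 0 0 0 0 0 0;0 0 0 0 0 0 0"

```text
clock: 4.6
ee_pos: [531.9, -181.0, 136.1]
eef_rot: [0.001, 0.755, 0.655, 0.0]
ft_force: [0.3, -0.2, -2.2]
gripper_width: 13.0
grip_force: 49.0
```

```bash
python3 - <<'E'
from h import *
s=arm.get_state();im,d,K,D,T=grab("wrist");W=cloud(d,K,D,T);save("pics/w3.png",im)
print(s["ee_pos"],s["eef_rot"],s["ft_force"],s["torque"])
# tool frame
q=s["eef_rot"];R=Ro.from_quat([q[1],q[2],q[3],q[0]]).as_matrix()
L=(W-s["ee_pos"])@R
m=np.isfinite(L[...,0])&(abs(L[...,0])<50)&(abs(L[...,1])<80)&(L[...,2]>0)&(L[...,2]<40)
P=L[m];print(len(P),np.median(P,0),np.percentile(P,[1,99],0),cv2.minAreaRect(P[:,:2].astype(np.float32)))
a=np.polyfit(P[:,1],P[:,2],1);b=np.polyfit(P[:,0],P[:,2],1);print("slopes",a,b)
b,_,_,_,_=grab("side");save("pics/s3.png",cv2.resize(b[200:320,200:360],(640,480)))
E
python3 plan.py 528 201 150 1.6 10
```

```text
[ 531.87751373 -181.03568068  136.13681046] [8.41306137e-04 7.55398743e-01 6.55264799e-01 2.71411646e-04] [ 0.2821848  -0.19685854 -2.24407528] [-0.0015417  -0.01354311  0.00237214]
10463 [14.43549888  5.92849932  9.46101018] [[-23.95647679 -39.78924788   5.46810283]
 [ 32.90341053  59.54082985  15.6792682 ]] ((2.641925811767578, 11.146514892578125), (61.22250747680664, 103.42374420166016), 0.05468633025884628)
slopes [9.31283155e-03 9.52571845e+00] [0.01663569 9.3595097 ]
[ 530.7 -180.3  133.9] yaw -8.12
3.77 -0.57 -0.16 -0.01 -0.01 -0.97;
3.78 -0.50 -0.16 -0.01 -0.01 -0.97;
3.79 -0.44 -0.16 -0.01 -0.01 -0.97;
3.80 -0.37 -0.16 -0.01 -0.01 -0.97;
3.80 -0.31 -0.16 -0.01 -0.01 -0.97;
3.81 -0.24 -0.16 -0.01 -0.01 -0.97;
3.81 -0.18 -0.16 -0.01 -0.01 -0.97;
3.81 -0.11 -0.16 -0.01 -0.01 -0.97;
3.81 -0.05 -0.16 -0.01 -0.01 -0.97;
3.81 0.01 -0.16 -0.01 -0.01 -0.97
```

View pics/w3.png

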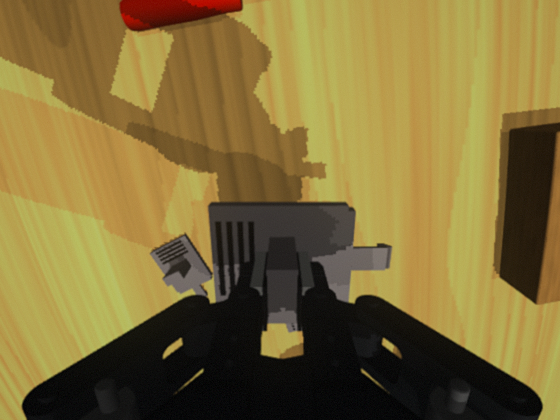

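The cover is held level and square in the tool (plate centre about 0 in tool y, +1 mm in tool x, underside about 17.5 mm past the TCP). The tab points to tool +y, at (375,256). Now going above the deck.

```bash
python3 plan.py 500 199.5 140 1.6 10 | sed -n '1p;2p;5p;8p;11p'
```

```text
[ 530.7 -180.3  133.9] yaw -8.12
3.72 -0.84 -0.06 -0.01 -0.01 -0.97;
3.75 -0.65 -0.06 -0.01 -0.01 -0.97;
3.78 -0.46 -0.06 -0.01 -0.01 -0.97;
3.80 -0.27 -0.06 -0.01 -0.01 -0.97
```

Request:
step_arm:
  increments: "3.7 -0.85 -0.1 0 0 -0.97 0;3.7 -0.8 0 0 0 -0.97 0;3.75 -0.7 -0.1 0 0 -0.97 0;3.75 -0.65 0 0 0 -0.97 0;3.75 -0.6 -0.1 0 0 -0.97 0;3.8 -0.5 0 0 0 -0.97 0;3.8 -0.45 -0.1 0 0 -0.97 0;3.8 -0.4 0 0 0 -0.97 0;3.8 -0.3 -0.1 0 0 -0.97 0;3.8 -0.25 0 0 0 -0.97 0;0 0 0 0 0 0 0;0 0 0 0 0 0 0"

```text
clock: 5.9
ee_pos: [500.1, 199.3, 138.6]
eef_rot: [-0.001, 0.697, 0.717, -0.001]
ft_force: [-0.5, 1.1, -1.9]
gripper_width: 13.1
grip_force: 48.9
```

```bash
python3 - <<'E'
from h import *
s=arm.get_state();im,d,K,D,T=grab("wrist");W=cloud(d,K,D,T);save("pics/w4.png",im)
im2,d2,K2,D2,T2=grab("scene");W2=cloud(d2,K2,D2,T2)
print(s["ee_pos"],s["ft_force"])
P=W.reshape(-1,3);P=P[np.isfinite(P[:,0])];P=P[(P[:,0]>450)&(P[:,0]<720)&(abs(P[:,1]-202)<62)]
Q=P[(P[:,2]>105)&(P[:,2]<140)];print("cover",cv2.minAreaRect(Q[:,:2].astype(np.float32)),np.median(Q[:,2]))
Q=P[(P[:,2]>25)&(P[:,2]<70)]
for x in range(545,720,8):
    s_=Q[abs(Q[:,0]-x)<4]
    if len(s_)>10: print(x,len(s_),np.percentile(s_[:,1],[0,1,99,100]).round(1),s_[:,2].max().round())
L=P[(P[:,2]>51)&(P[:,2]<57)&(P[:,0]>560)&(P[:,0]<625)]
u=L[L[:,1]>202];l=L[L[:,1]<202];print("lips",len(u),len(l),[ (np.polyfit(g[:,0]-565,g[:,1],1),g[:,1].min(),g[:,1].max()) for g in (u,l)])
E
python3 plan.py 500 199.5 58 1.6 4 | head -2
```

```text
[500.12534829 199.29595832 138.60697889] [-0.47081328  1.12369692 -1.85886677]
cover ((511.22021484375, 202.4173126220703), (103.41099548339844, 60.87553405761719), 1.679997205734253) 129.12902353794743
545 372 [212.5 213.4 246.5 246.7] 59.0
553 509 [208.1 209.9 246.8 246.8] 60.0
561 526 [172.  174.3 246.9 247. ] 58.0
569 787 [171.7 172.4 247.1 247.3] 56.0
577 804 [172.  172.6 247.3 247.5] 56.0
585 786 [172.3 174.  247.6 247.7] 56.0
593 884 [157.6 159.9 247.7 247.9] 56.0
601 1042 [158.  159.  248.  248.1] 56.0
609 994 [158.1 159.6 248.2 248.5] 56.0
617 949 [158.4 159.4 248.5 248.8] 56.0
625 866 [158.8 160.3 248.8 249.1] 56.0
633 854 [157.1 160.  249.  249.2] 49.0
641 897 [157.  158.6 248.5 248.7] 49.0
649 748 [157.7 158.5 248.8 249. ] 45.0
657 1199 [157.9 159.3 249.  249.4] 56.0
665 1990 [156.1 159.1 251.2 251.7] 59.0
673 1019 [157.3 158.9 251.8 251.9] 58.0
681 992 [158.2 159.7 252.1 252.2] 59.0
689 847 [158.2 159.3 251.6 252.3] 58.0
697 53 [158.2 158.8 248.6 250.1] 56.0
lips 1920 752 [(array([3.04547600e-02, 2.36117764e+02]), np.float64(226.66034221543453), np.float64(246.7123530227402)), (array([1.86466919e-02, 1.67131310e+02]), np.float64(157.60125242450164), np.float64(176.78962422713096))]
[500.8 198.1 139.2] yaw 1.54
0.04 -0.01 2.03 -0.03 0.01 -0.02;
```

View pics/w4.png

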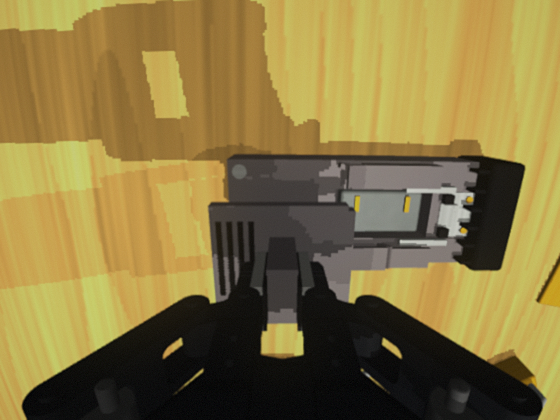

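Cover is over the deck, on line within about 1 mm, and the yaw agrees (1.7° against about 1.4°). Rails and bay are at (390,205), catch at (455,213). Lowering.

Request:
step_arm:
  increments: "0 0 2.5 0 0 0 0;0 0 2.5 0 0 0 0;0 0 1.5 0 0 0 0;0 0 0.7 0 0 0 0;0 0 0.4 0 0 0 0;0 0 0.3 0 0 0 0;0 0 0 0 0 0 0;0 0 0 0 0 0 0"

```text
clock: 6.8
ee_pos: [502.0, 199.1, 62.1]
eef_rot: [0.0, 0.697, 0.717, 0.001]
ft_force: [0.2, -0.3, -0.2]
gripper_width: 13.1
grip_force: 49.0
```

Request:
step_arm:
  increments: "0 0 0.1 0 0 0 0;0 0 0.1 0 0 0 0;0 0 0 0 0 0 0"

```text
clock: 7.1
ee_pos: [501.3, 199.0, 59.3]
eef_rot: [0.0, 0.697, 0.717, -0.0]
ft_force: [0.1, 0.8, -0.3]
gripper_width: 13.3
grip_force: 49.0
```

```bash
python3 - <<'E'
from h import *
for n in ("wrist","side"):
    s=arm.get_state();im,d,K,D,T=grab(n);W=cloud(d,K,D,T).reshape(-1,3);W=W[np.isfinite(W[:,0])]
    print(s["ee_pos"],s["ft_force"])
    P=W[(abs(W[:,0]-510)<70)&(abs(W[:,1]-201)<31)]
    h=np.histogram(P[:,2],np.arange(36,60,1));print(h[0])
    if n=="wrist":
        Q=P[(P[:,2]>44.5)&(P[:,2]<55)&(P[:,0]<545)];print(cv2.minAreaRect(Q[:,:2].astype(np.float32)),np.polyfit(Q[:,0]-500,Q[:,2],1),np.polyfit(Q[:,1]-200,Q[:,2],1))
E
```

```text
[501.30211948 198.95553817  59.29757999] [ 0.12441079  0.82459105 -0.25463123]
[  98   82   66  464 1201  327   23   60   52   61   48  147  878 4753
 3494  610   55  109  304  133   85   75   54]
((502.79754638671875, 201.8378448486328), (84.4979476928711, 60.50204849243164), 0.8920642137527466) [-5.84243085e-03  4.98753873e+01] [-8.36130591e-03  4.99662907e+01]
[501.2773509  198.97041945  59.27321912] [-0.72192346  1.42257349 -0.85244051]
[ 5  8 18 15  8  8  7  2  5  9 33 55 59 34 21  4 14  2  4  2  1  1  1]
```

Request:
step_arm:
  increments: "0 0 0.1 0 0 0 0;0 0 0.1 0 0 0 0;0 0 0 0 0 0 0;0 0 0 0 0 0 0"

```text
clock: 7.6
ee_pos: [501.5, 199.0, 58.0]
eef_rot: [-0.0, 0.697, 0.717, -0.0]
ft_force: [-3.4, -0.6, 5.3]
gripper_width: 13.3
grip_force: 49.8
```

Request:
step_arm:
  increments: "0 0.5 -0.05 0 0 0 0;0 0.5 0 0 0 0 0;0 0.5 0 0 0 0 0;0 0.5 0 0 0 0 0;0 0.5 0 0 0 0 0;0 0 0 0 0 0 0;0 0 0 0 0 0 0"

```text
clock: 8.3
ee_pos: [527.3, 199.6, 58.0]
eef_rot: [0.001, 0.697, 0.717, 0.001]
ft_force: [1.8, -0.5, 1.1]
gripper_width: 13.1
grip_force: 49.2
```

Request:
step_arm:
  increments: "0 0.4 0 0 0 0 0;0 0.4 0 0 0 0 0;0 0.3 0 0 0 0 0;0 0 0 0 0 0 0"

```text
clock: 8.7
ee_pos: [537.2, 200.0, 58.0]
eef_rot: [-0.0, 0.697, 0.717, -0.0]
ft_force: [-3.1, 0.5, 4.9]
gripper_width: 13.6
grip_force: 49.9
```

Request:
step_arm:
  increments: "0 0.3 0 0 0 0 0;0 0.3 0 0 0 0 0;0 0.3 0 0 0 0 0;0 0 0 0 0 0 0"

```text
clock: 9.1
ee_pos: [546.2, 200.3, 58.0]
eef_rot: [-0.0, 0.697, 0.717, -0.0]
ft_force: [-1.6, -0.1, 4.5]
gripper_width: 13.3
grip_force: 49.9
```

Request:
step_arm:
  increments: "0 0.3 0 0 0 0 0;0 0.3 0 0 0 0 0;0 0 0 0 0 0 0"

```text
clock: 9.4
ee_pos: [552.2, 200.4, 58.0]
eef_rot: [-0.0, 0.697, 0.717, -0.0]
ft_force: [-3.6, -0.2, 4.6]
gripper_width: 13.2
grip_force: 50.0
```

Request:
step_arm:
  increments: "0 0.3 -0.05 0 0 0 0;0 0.3 0 0 0 0 0;0 0 0 0 0 0 0"

```text
clock: 9.7
ee_pos: [558.7, 200.4, 58.0]
eef_rot: [0.0, 0.697, 0.717, 0.0]
ft_force: [0.0, 0.0, 0.7]
gripper_width: 13.5
grip_force: 49.2
```

Request:
step_arm:
  increments: "0 0.3 0 0 0 0 0;0 0.3 0 0 0 0 0;0 0 0 0 0 0 0"

```text
clock: 10.0
ee_pos: [564.7, 200.6, 58.0]
eef_rot: [0.0, 0.697, 0.717, 0.0]
ft_force: [0.5, -0.2, 0.2]
gripper_width: 13.5
grip_force: 49.1
```

Request:
step_arm:
  increments: "0 0.2 0 0 0 0 0;0 0.2 0 0 0 0 0;0 0 0 0 0 0 0"

```text
clock: 10.3
ee_pos: [568.4, 200.7, 58.0]
eef_rot: [0.0, 0.697, 0.717, 0.0]
ft_force: [-1.0, 0.8, -0.4]
gripper_width: 13.2
grip_force: 49.1
```

Request:
step_arm:
  increments: "0 0.2 0 0 0 0 0;0 0.1 0 0 0 0 0;0 0 0 0 0 0 0"

```text
clock: 10.6
ee_pos: [571.3, 200.8, 58.1]
eef_rot: [-0.0, 0.697, 0.717, -0.0]
ft_force: [-1.0, 0.2, -1.2]
gripper_width: 13.5
grip_force: 48.9
```

Request:
step_arm:
  increments: "0 0.2 0 0 0 0 0;0 0.1 0 0 0 0 0;0 0 0 0 0 0 0"

```text
clock: 10.9
ee_pos: [574.4, 200.9, 58.1]
eef_rot: [0.0, 0.697, 0.717, -0.0]
ft_force: [-1.0, -0.4, -0.8]
gripper_width: 13.1
grip_force: 48.9
```

Request:
step_arm:
  increments: "0 0.2 0 0 0 0 0;0 0.1 0 0 0 0 0;0 0 0 0 0 0 0"

```text
clock: 11.2
ee_pos: [577.4, 201.0, 58.1]
eef_rot: [-0.0, 0.697, 0.717, -0.0]
ft_force: [-1.5, -1.0, -1.1]
gripper_width: 13.4
grip_force: 48.9
```

Request:
step_arm:
  increments: "0 0.2 0 0 0 0 0;0 0.1 0 0 0 0 0;0 0 0 0 0 0 0"

```text
clock: 11.5
ee_pos: [580.0, 201.1, 58.1]
eef_rot: [-0.0, 0.697, 0.717, -0.0]
ft_force: [-4.3, -0.1, 0.6]
gripper_width: 12.9
grip_force: 49.2
```

Request:
step_arm:
  increments: "0 0.1 0 0 0 0 0;0 0.1 0 0 0 0 0;0 0 0 0 0 0 0"

```text
clock: 11.8
ee_pos: [581.8, 201.1, 58.1]
eef_rot: [-0.0, 0.697, 0.717, -0.001]
ft_force: [-4.8, -0.5, 1.0]
gripper_width: 12.9
grip_force: 49.2
```

Request:
step_arm:
  increments: "0 0.1 0 0 0 0 0;0 0.1 0 0 0 0 0;0 0 0 0 0 0 0"

```text
clock: 12.1
ee_pos: [583.8, 201.2, 58.2]
eef_rot: [-0.0, 0.697, 0.717, -0.001]
ft_force: [-4.7, -0.3, 1.4]
gripper_width: 13.0
grip_force: 49.2
```

Request:
step_arm:
  increments: "0 0.1 0 0 0 0 0;0 0.1 0 0 0 0 0;0 0 0 0 0 0 0"

```text
clock: 12.4
ee_pos: [585.6, 201.3, 58.2]
eef_rot: [-0.001, 0.697, 0.717, -0.001]
ft_force: [-6.1, 0.1, 2.3]
gripper_width: 13.4
grip_force: 49.3
```

Request:
step_arm:
  increments: "0 0.1 0 0 0 0 0;0 0 0 0 0 0 0"

```text
clock: 12.6
ee_pos: [586.5, 201.3, 58.1]
eef_rot: [-0.001, 0.697, 0.717, -0.001]
ft_force: [-7.0, -1.1, 2.5]
gripper_width: 13.2
grip_force: 49.4
```

Request:
step_arm:
  increments: "0 0.1 0 0 0 0 0;0 0 0 0 0 0 0"

```text
clock: 12.8
ee_pos: [587.2, 201.3, 58.2]
eef_rot: [-0.001, 0.697, 0.717, -0.001]
ft_force: [-7.6, -1.7, 4.6]
gripper_width: 13.2
grip_force: 49.7
```

Request:
step_arm:
  increments: "0 0.1 0 0 0 0 0;0 0 0 0 0 0 0"

```text
clock: 13.0
ee_pos: [588.6, 201.3, 58.1]
eef_rot: [-0.001, 0.697, 0.717, -0.001]
ft_force: [-5.5, -0.2, 1.8]
gripper_width: 13.1
grip_force: 49.4
```

Request:
step_arm:
  increments: "0 0.1 0 0 0 0 0;0 0 0 0 0 0 0"

```text
clock: 13.2
ee_pos: [589.6, 201.3, 58.2]
eef_rot: [-0.001, 0.697, 0.717, -0.001]
ft_force: [-6.2, -1.0, 1.2]
gripper_width: 13.4
grip_force: 49.3
```

Request:
step_arm:
  increments: "0 0.1 0 0 0 0 0;0 0 0 0 0 0 0"

```text
clock: 13.4
ee_pos: [590.5, 201.4, 58.2]
eef_rot: [-0.001, 0.697, 0.717, -0.001]
ft_force: [-6.8, -0.6, 0.8]
gripper_width: 13.1
grip_force: 49.4
```

Request:
step_arm:
  increments: "0 0.1 0 0 0 0 0;0 0 0 0 0 0 0"

```text
clock: 13.6
ee_pos: [591.6, 201.4, 58.1]
eef_rot: [-0.001, 0.697, 0.717, -0.001]
ft_force: [-5.7, -0.2, 1.0]
gripper_width: 13.6
grip_force: 49.3
```

Request:
step_arm:
  increments: "0 0.1 0 0 0 0 0;0 0 0 0 0 0 0"

```text
clock: 13.8
ee_pos: [592.6, 201.4, 58.1]
eef_rot: [-0.001, 0.697, 0.717, -0.001]
ft_force: [-5.2, -0.6, 1.4]
gripper_width: 12.7
grip_force: 49.3
```

Request:
step_arm:
  increments: "0 0.1 0 0 0 0 0;0 0 0 0 0 0 0"

```text
clock: 14.0
ee_pos: [593.9, 201.4, 58.1]
eef_rot: [-0.0, 0.697, 0.717, -0.0]
ft_force: [-5.6, -0.4, 0.4]
gripper_width: 13.0
grip_force: 49.3
```

Request:
step_arm:
  increments: "0 0.1 0 0 0 0 0;0 0 0 0 0 0 0"

```text
clock: 14.2
ee_pos: [594.9, 201.5, 58.1]
eef_rot: [-0.0, 0.697, 0.717, -0.001]
ft_force: [-5.4, -1.0, 0.8]
gripper_width: 13.1
grip_force: 49.3
```

Request:
step_arm:
  increments: "0 0.05 0 0 0 0 0;0 0.05 0 0 0 0 0;0 0 0 0 0 0 0"

```text
clock: 14.5
ee_pos: [595.7, 201.5, 58.2]
eef_rot: [-0.0, 0.697, 0.717, -0.001]
ft_force: [-5.5, -0.5, 2.1]
gripper_width: 13.1
grip_force: 49.3
```

Request:
step_arm:
  increments: "0 0.05 0 0 0 0 0;0 0 0 0 0 0 0"

```text
clock: 14.7
ee_pos: [595.9, 201.5, 58.2]
eef_rot: [-0.001, 0.697, 0.717, -0.001]
ft_force: [-8.3, -1.5, 2.1]
gripper_width: 13.3
grip_force: 49.7
```

Request:
step_arm:
  increments: "0 0.05 0 0 0 0 0;0 0 0 0 0 0 0"

```text
clock: 14.9
ee_pos: [596.0, 201.5, 58.2]
eef_rot: [-0.001, 0.697, 0.717, -0.001]
ft_force: [-8.9, -1.1, 4.1]
gripper_width: 13.5
grip_force: 49.9
```

Request:
step_arm:
  increments: "0 0.05 0 0 0 0 0;0 0 0 0 0 0 0"

```text
clock: 15.1
ee_pos: [596.1, 201.5, 58.2]
eef_rot: [-0.002, 0.697, 0.717, -0.002]
ft_force: [-10.6, -1.7, 5.7]
gripper_width: 13.2
grip_force: 50.1
```

```bash
python3 - <<'E'
from h import *
s=arm.get_state();im,d,K,D,T=grab("wrist");W=cloud(d,K,D,T)
print(s["ee_pos"],s["ft_force"])
save("pics/w5.png",cv2.resize(im[150:330,240:500],(780,540),interpolation=3))
P=W.reshape(-1,3);P=P[np.isfinite(P[:,0])]
P=P[(P[:,1]>197)&(P[:,1]<209)]
for x in range(612,675,3):
    q=P[abs(P[:,0]-x)<1.5]
    if len(q): print(x,len(q),np.percentile(q[:,2],[10,50,90]).round(1))
E
```

```text
[596.05398907 201.53256017  58.22192839] [-10.56205207  -1.69472338   5.69029238]
612 60 [48.  48.8 49.7]
615 62 [47.5 48.4 49.2]
618 77 [47.9 48.5 49.1]
621 196 [ 48.1  49.7 114. ]
624 335 [ 48.3 113.9 114.9]
627 324 [ 48.2 114.8 115.6]
630 249 [ 48.  114.5 115.4]
633 310 [ 48.2 128.2 130.2]
636 938 [ 49.8 133.4 146.6]
639 818 [ 48.8 137.1 147.2]
642 276 [ 48.  139.9 149. ]
645 224 [ 47.9 146.5 149. ]
648 123 [ 47.6  48.6 149.3]
651 102 [47.3 48.2 48.9]
654 92 [47.4 48.2 48.8]
657 69 [45.7 46.5 47.3]
660 17 [40.2 41.6 46.9]
663 51 [39.9 40.6 41.6]
666 283 [42.8 52.1 55.7]
669 113 [55.6 56.4 57.4]
672 102 [55.8 56.6 57.3]
```

View pics/w5.png

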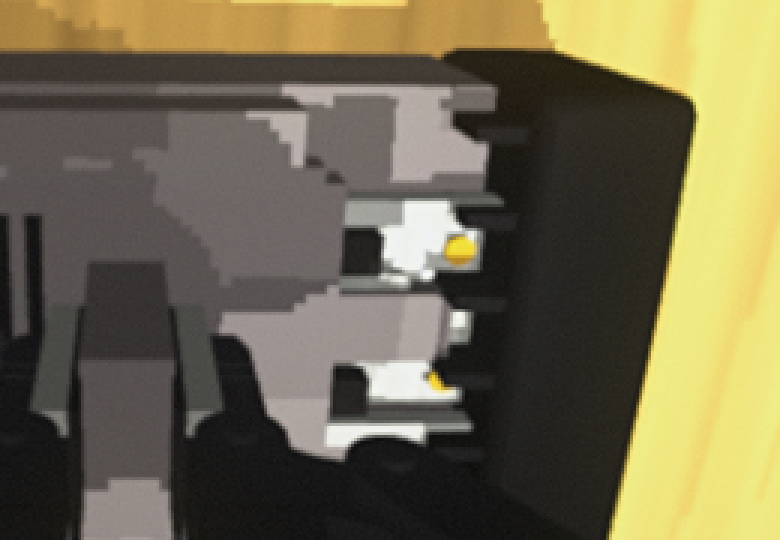

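The crop shows the tab at (400,330) lying flat. Depth along it is a level 48 mm out to the nose, so it isn't bent up. The force rose steeply at x = 596, so it has clicked and is against the stop. I'll ease off and check that the latch holds before letting go.

Request:
step_arm:
  increments: "0 -0.1 0 0 0 0 0;0 -0.1 0 0 0 0 0;0 0 0 0 0 0 0"

```text
clock: 15.45
ee_pos: [595.4, 201.5, 58.1]
eef_rot: [-0.0, 0.697, 0.717, -0.0]
ft_force: [-4.3, -0.4, 0.8]
gripper_width: 13.3
grip_force: 49.1
```

Request:
step_arm:
  increments: "0 -0.1 0 0 0 0 0;0 -0.1 0 0 0 0 0;0 0 0 0 0 0 0"

```text
clock: 15.75
ee_pos: [593.8, 201.4, 58.2]
eef_rot: [0.0, 0.697, 0.717, 0.0]
ft_force: [-3.5, -1.3, -2.0]
gripper_width: 12.8
grip_force: 48.8
```

Request:
step_arm:
  increments: "0 -0.1 0 0 0 0 0;0 0 0 0 0 0 0"

```text
clock: 15.95
ee_pos: [593.6, 201.4, 58.3]
eef_rot: [0.001, 0.697, 0.717, 0.001]
ft_force: [1.1, 0.0, -5.8]
gripper_width: 13.7
grip_force: 48.7
```

Request:
step_arm:
  increments: "0 -0.1 0 0 0 0 0;0 0 0 0 0 0 0"

```text
clock: 16.15
ee_pos: [593.5, 201.4, 58.4]
eef_rot: [0.001, 0.697, 0.717, 0.002]
ft_force: [6.9, 0.7, -9.8]
gripper_width: 13.3
grip_force: 48.9
```

It resists pulling at x = 593.5, so it is latched. I'll take off the load and release.

Request:
step_arm:
  increments: "0 0.15 0 0 0 0 0;0 0 0 0 0 0 0;0 0 0 0 0 0 50;0 0 0 0 0 0 50;0 0 0 0 0 0 50;0 0 0 0 0 0 50;0 0 -1 0 0 0 50;0 0 -2.5 0 0 0 50;0 0 -4 0 0 0 50;0 0 -4 0 0 0 50;0 0 0 0 0 0 50;0 0 0 0 0 0 50"
  grip_force: 20

```text
clock: 17.35
ee_pos: [594.2, 201.7, 175.5]
eef_rot: [0.001, 0.697, 0.717, 0.001]
ft_force: [0.0, 0.3, -0.6]
gripper_width: 42.6
grip_force: 0.0
```

```bash
python3 - <<'E'
from h import *
s=arm.get_state();im,d,K,D,T=grab("wrist");W=cloud(d,K,D,T);save("pics/w6.png",im)
print(s["ee_pos"],s["ft_force"],s["gripper_width"])
P=W.reshape(-1,3);P=P[np.isfinite(P[:,0])]
B=P[(P[:,2]>75)&(P[:,2]<95)&(abs(P[:,0]-590)<40)&(abs(P[:,1]-202)<25)];print("bar",len(B),cv2.minAreaRect(B[:,:2].astype(np.float32)),np.median(B[:,2]))
t=P[(abs(P[:,1]-203)<5)&(P[:,0]>634)&(P[:,0]<656)&(P[:,2]<70)];print("tab slope",np.polyfit(t[:,0]-645,t[:,2],1))
E
```

```text
[594.17678536 201.67273942 175.47053597] [ 0.03653683  0.31401376 -0.55153126] 42.63692709586138
bar 596 ((592.9140625, 202.8239288330078), (14.01197624206543, 28.10321807861328), 1.321488618850708) 86.22916109257218
tab slope [-0.06197127 48.16933304]
```

View pics/w6.png

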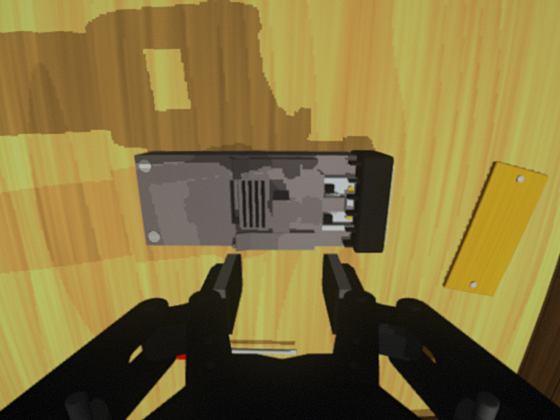

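The picture shows the cover staying shut in the rails, bar at (280,195), with the gripper clear. The bar is at (592.9, 202.8), which is lamp x about 28 mm. The tab is flat.

```bash
python3 -c "
from cell import arm
print(arm.close_job())"
```

```text
the job is handed in; nothing more can be done
None
```

The battery cover is on the lamp and latched: it clicked, resisted a light pull back, and stayed shut at about lamp x 28 mm after I let go. I kept the push at or below about 11 N in the readings, moved clear of the other goods, and handed the job in; the result itself wasn't reported back.

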